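Level the honey-pot carriers on the table scale

TASK

The two wooden carriers of honey pots on the table scale do not weigh the same: share the four pots between them so that the scale comes to rest level, every pot standing fully home in a well. Feel each pot down into its well gently, without dropping it or forcing it against the scale, and leave the pepper mill, the tumbler and the bowl alone.

Things in the scene. Friction and masses are not known exactly. Their poses are not given: they have to be found in the camera images.
- scale: equal-arm table scale fixed on the table: grey base 150 mm (its x) by 320 mm (its y), 50 mm tall, beam along its y, dial plate with pointer in the middle (top 183 mm up); stands on levelling feet, 0 to 12 mm above the table; origin under its centre, z up. The platforms' centres are 135 mm to its +y (left) and -y (right); when level the carriers' top faces are 148 mm above this origin
- beam (a joint): angle of the scale's beam (rad): 0 level, positive when the left (+y) carrier is lower (135 mm arms); stops set by screws, not alike on the two sides, limit it. It swings freely, damped, weakly centred: 30 to 50 g of difference takes it to a stop, less tilts it in proportion, wherever on a carrier the pots stand. A carrier sinks under a light push until its stop
- left_carrier (a point): oak carrier 248 mm long (its x), 96 wide (y), 20 thick, on rubber feet (1 mm per 5 N) fixed on the left platform, always level; this point: centre of its top face, z up. Three wells along its x at -72, 0, +72 mm: 56 mm diameter, 16 deep, felt floor; on each well's +-y wall a sprung black pad, 10 mm down: 5 to 8 N pushes a pot past them to the floor, 2 to 4 N plus its weight draws it out
- right_carrier (a point): oak carrier 248 mm long (its x), 96 wide (y), 20 thick, on rubber feet (1 mm per 5 N) fixed on the right platform, always level; this point: centre of its top face, z up. Three wells along its x at -72, 0, +72 mm: 56 mm diameter, 16 deep, felt floor; on each well's +-y wall a sprung black pad, 10 mm down: 5 to 8 N pushes a pot past them to the floor, 2 to 4 N plus its weight draws it out
- pot_a: white enamelled steel honey pot with flat lid: plain cylinder 54 mm in diameter, 72 mm tall, foot tapered to 48 mm over its lowest 5 mm; origin under its centre, z up. The four pots look alike but hold different amounts: three part empty (70 to 100 g, all different), one full, weighing about as much as those three together (255 g). Which is which can only be felt or weighed
- pot_b: white enamelled steel honey pot with flat lid: plain cylinder 54 mm in diameter, 72 mm tall, foot tapered to 48 mm over its lowest 5 mm; origin under its centre, z up. The four pots look alike but hold different amounts: three part empty (70 to 100 g, all different), one full, weighing about as much as those three together (255 g). Which is which can only be felt or weighed
- pot_c: white enamelled steel honey pot with flat lid: plain cylinder 54 mm in diameter, 72 mm tall, foot tapered to 48 mm over its lowest 5 mm; origin under its centre, z up. The four pots look alike but hold different amounts: three part empty (70 to 100 g, all different), one full, weighing about as much as those three together (255 g). Which is which can only be felt or weighed
- pot_d: white enamelled steel honey pot with flat lid: plain cylinder 54 mm in diameter, 72 mm tall, foot tapered to 48 mm over its lowest 5 mm; origin under its centre, z up. The four pots look alike but hold different amounts: three part empty (70 to 100 g, all different), one full, weighing about as much as those three together (255 g). Which is which can only be felt or weighed
- pepper_mill: dark wooden pepper mill, 54 mm in diameter, 160 mm tall, standing loose beside the scale; origin under its centre. A bystander
- tumbler: glass tumbler, 76 mm across the rim, 95 mm tall, standing loose beside the scale; origin under its centre. A bystander
- bowl: small white bowl, 100 mm across, 45 mm tall, standing loose to the right of the scale; origin under its centre. A bystander

How it is judged:
By the outcome, as a careful person would: the job done as asked, in the order asked, and still so for the second after the job is handed in, with the robot touching nothing.
It also fails if it takes over 72 s, if anything falls off the work surface, if the arm or the gripper's body presses on something with over 40 N, if the wrist force passes 120 N, or if a joint passes its speed limit or range.

ROBOT

A 6-joint arm with a two-finger parallel gripper is mounted at the origin on the work surface. World frame = base frame: x ahead of the robot, y to its left, z up, the work surface at z = 0. Lengths are in m, angles in rad, forces in N, time in s.
With the tool pointing down it reaches from about 0.3 to 0.75 m from the base axis. Payload 8.5 kg.
Tool frame: the origin (TCP) lies between the finger pads; the fingertips stand 19 mm ahead of it and the grasp point (between the pads) is the TCP; z points along the fingers, y is the line along which they close (so a half turn about z gives the same grasp; the last joint's range is limited). The gripper opens to 85 mm and grips with 20 to 120 N. Pads are 22 mm wide; open, the fingers measure 114 mm over their backs; the gripper's body (76 mm by 85 mm) begins 54 mm behind the grasp point. The pads swing forward as they close: fully open they stand 13 mm farther back than shut.
Start: joints at [0.926, 0.381, 1.297, -0, 1.464, -0.215], TCP at [0.229, 0.5, 0.25] pointing down, gripper open.
Joint ranges: [-3.11, 3.11], [-0.89, 2.33], [0.22, 2.48], [-1.42, 4.56], [0.17, 2.85], [-2.88, 2.88]. Speed limits (rad/s): [2.39, 2.39, 3.14, 3.14, 3.14, 3.14].

INTERFACE

Orientations are given as [roll, pitch, yaw] about the fixed x, y, z axes, in that order (R = Rz(yaw) Ry(pitch) Rx(roll)).
In Python, from rig import get_obs, read_camera, camera_params, close_job gives the robot as it stands.
- The arm moves only by the tool play_rows, never from a script. Its argument "plan" is text: rows parted by semicolons, each of 7 numbers parted by spaces: the shift along the tool's x, y, z in m, then the turn, a rotation vector about the tool's x, y, z in degrees, then the finger opening in m, from 0 to 0.0854. A call has 1 to 12 rows; each row shifts and turns the commanded pose from where the row before left it, along the tool's axes as they then stand; what a row does not reach is not made up. A row lasts 1/8 s, in which the tool goes at most 62.5 mm and 10.7 degrees, less where a joint would pass 70% of its speed; a pose out of reach is approached as far as the arm can. A call with a gripper value outside its range is refused whole. The fingers move at their own pace and stop on an object; "grip_force" is the grip in N (left out, the last holds). Time passes only in rows, so rows that do not move let the fingers close. It gives the time, the measured TCP pose, the force, the opening and the grip force at its end, in the units of the state.
- get_obs(): the state, without advancing time (a new reading comes with each control period).
- read_camera(name): name is "scene" or "top" or "wrist"; returns (picture, depth): 480x640x3 uint8, red, green, blue; 480x640 float32, m along the optical axis (not along the pixel's ray), 0 where there is no reading.
- camera_params(name): a dict with "fx", "fy", "cx", "cy" (pixels), "distortion" ([k1, k2, p1, p2, k3] as OpenCV has them; the pictures are not rectified), "R" (3x3) and "t" (3): a world point X has camera coordinates R X + t. Camera axes: x right, y down, z forward; pixel columns grow to the right and rows downward; lengths in m; the calibration is good to about 2 mm. A picture is of the moment at which its call begins: read the wrist's pose just before it. camera_params takes no time and is no camera call; for the wrist camera it gives the pose at the moment of the call.
- close_job(): hands the job in; it is judged then, once.
The state is a dict: "t": time; "joint_pos": joint angles; "dq": joint speeds; "effort": joint torques, N m; "tool_pos": TCP position; "tool_rot": TCP orientation; "contact_force": force on the tool from outside, world axes, zero at the start; "wrist_torque": the same for the moment, N m; "finger_gap": opening from 0.0 (shut) to 1.0 (fully open); "grip_force": force on a finger pad.
Only numpy, scipy, OpenCV 4.12 (cv2) and the standard library are available. Lean on these libraries where they do the work, as an engineer would, in place of code of your own. Each camera call takes 0.05 s, during which the arm holds its last target. There are 200 camera calls.

## Working session

There is one attempt and no reset: what is moved stays moved. The work goes in short steps, Python scripts to look and compute and a tool call to move; the robot and the scene stay as the last step left them, time stands still between calls to the robot, and variables do not carry over. Pictures are saved under pics/ and viewed, at most 10 in all, crops included, and the job is handed in when it is done.

Besides the shell and the picture viewer there is one more tool, called after "Request:" in YAML: its name, and indented under it one key for each argument. play_rows: Moves the arm, as the interface text tells. Its arguments: {"type":"object","properties":{"plan":{"type":"string"},"grip_force":{"type":"number"}},"required":["plan"]}

```bash
ls; mkdir -p pics
python3 - <<'E'
from rig import *
import cv2,numpy as np
o=get_obs();print(o)
ims=[]
for n in("scene","top"):
    p,d=read_camera(n);np.savez(f"pics/{n}0.npz",p=p,d=d);cv2.imwrite(f"pics/{n}0.png",p[:,:,::-1])
    c=camera_params(n);print(n,c)
E
```

```text
pics
{'t': 0.0, 'joint_pos': array([ 9.25741815e-01,  3.81221248e-01,  1.29829005e+00, -4.72298196e-05,
        1.46361402e+00, -2.15304380e-01]), 'dq': array([ 1.22066101e-03, -4.29248645e-05,  5.74018054e-04, -9.48574666e-04,
       -1.10554785e-03, -1.06404795e-05]), 'effort': array([ 1.48643187e-03, -4.48475146e+01, -2.31268662e+01, -9.57922953e-05,
        4.86157151e-03, -6.83638660e-06]), 'tool_pos': array([0.22899649, 0.49975275, 0.24968833]), 'tool_rot': array([-3.14008534e+00, -2.81580110e-04,  2.71184740e+00]), 'contact_force': array([-0.97340242,  0.55644552, -0.5714925 ]), 'wrist_torque': array([ 0.02518596, -0.03426361,  0.03759407]), 'grip_force': 0.0, 'finger_gap': 1.000972409392}
scene {'fx': 540.7055519758192, 'fy': 540.7055519758192, 'cx': 320.84615479517976, 'cy': 244.76534498086016, 'distortion': array([-0.14974314,  0.        ,  0.        ,  0.        ,  0.        ]), 'R': array([[ 0.75760797,  0.65264066, -0.00950421],
       [ 0.46593481, -0.55095586, -0.6923528 ],
       [-0.45709399,  0.52010365, -0.72149655]]), 't': array([-0.4020521 , -0.16769109,  1.47731259])}
top {'fx': 462.976468580098, 'fy': 462.976468580098, 'cx': 326.6419218775197, 'cy': 240.9874615494478, 'distortion': array([-0.10907201,  0.        ,  0.        ,  0.        ,  0.        ]), 'R': array([[-0.02801907, -0.99953702, -0.01186097],
       [-0.98298036,  0.02970626, -0.181293  ],
       [ 0.18156141,  0.00657944, -0.9833576 ]]), 't': array([0.00784032, 0.54457655, 1.2061704 ])}
```

View pics/scene0.png

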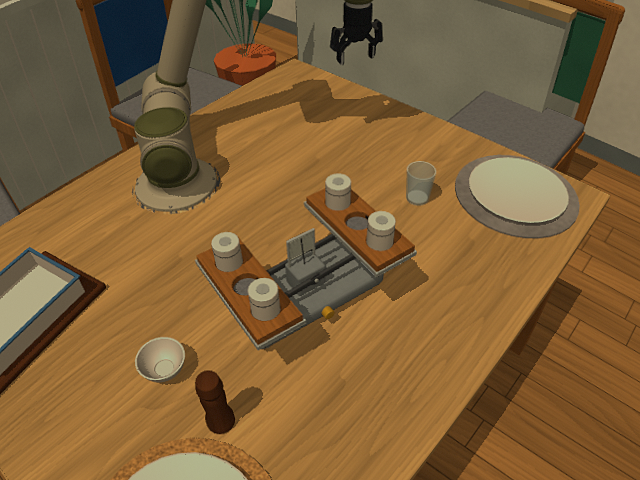

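View pics/top0.png

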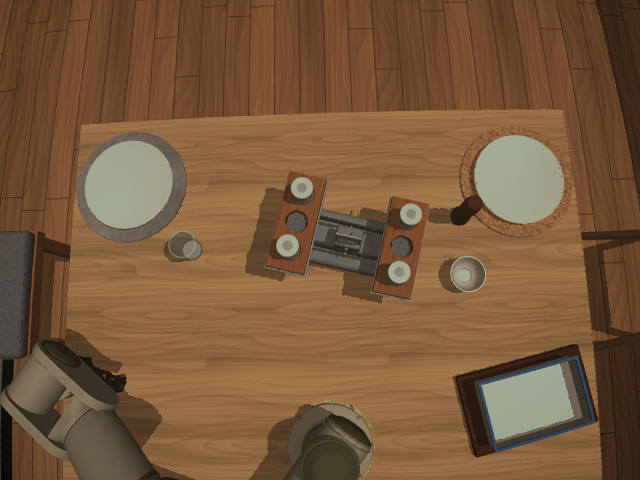

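The two carriers each hold two pots in their outer wells, with the middle wells empty: left at about (298,222) and right at about (401,246) in the top view. One carrier should hold the full pot and a light one. I'll measure the lids and carrier heights next.

```bash
cat > h.py <<'E'
import numpy as np,cv2
from rig import *
def cloud(p,d,c):
    v,u=np.mgrid[0:480,0:640];K=np.array([[c['fx'],0,c['cx']],[0,c['fy'],c['cy']],[0,0,1]])
    n=cv2.undistortPoints(np.stack([u.ravel(),v.ravel()],1).astype(float)[:,None],K,c['distortion'])[:,0]
    X=np.c_[n,np.ones(len(n))]*d.ravel()[:,None]
    return ((X-c['t'])@c['R']).reshape(480,640,3)
def ray(uv,c,z):
    K=np.array([[c['fx'],0,c['cx']],[0,c['fy'],c['cy']],[0,0,1]])
    n=cv2.undistortPoints(np.array([[uv]],float),K,c['distortion'])[0,0]
    o=-c['R'].T@c['t'];r=c['R'].T@np.r_[n,1];return o+r*(z-o[2])/r[2]
def lids(W,d,zmin,zmax):
    m=((d>0)&(W[...,2]>zmin)&(W[...,2]<zmax)).astype(np.uint8)
    n,L,s,_=cv2.connectedComponentsWithStats(m)
    return [(i,s[i],L==i) for i in range(1,n) if s[i][4]>60]
E
python3 - <<'E'
from h import *
for n in("top","scene"):
    f=np.load(f"pics/{n}0.npz");p,d=f['p'],f['d'];c=camera_params(n);W=cloud(p,d,c)
    reg=(W[...,0]>.2)&(W[...,0]<.75)&(abs(W[...,1])<.3)
    hsv=cv2.cvtColor(p,cv2.COLOR_RGB2HSV)
    print(n)
    Wz=W.copy();Wz[~reg]=0
    for i,s,m in lids(Wz,d,.185,.26):
        P=W[m];zt=np.median(P[:,2])
        m2=m&(W[...,2]>np.percentile(P[:,2],90)-.006);P=W[m2]
        mn,mx=P.min(0),P.max(0);q=cv2.minEnclosingCircle(P[:,:2].astype(np.float32))
        print("lid",s,P.mean(0).round(4),"medz",np.median(P[:,2]).round(4),"circ",np.round(q[0],4),round(q[1],4),len(P))
    br=reg&(hsv[...,1]>100)&(W[...,2]>.12)&(W[...,2]<.19)
    k,L,s,_=cv2.connectedComponentsWithStats(br.astype(np.uint8))
    for i in range(1,k):
        if s[i][4]>200:
            P=W[L==i];r=cv2.minAreaRect(P[:,:2].astype(np.float32));print("carrier",np.round(r[0],4),np.round(r[1],4),r[2],np.median(P[:,2]),len(P))
E
```

```text
top
lid [291 177  23  26 462] [0.6436 0.0475 0.2227] medz 0.2226 circ [0.6441 0.0476] 0.027 366
lid [399 204  23  23 415] [ 0.576  -0.2131  0.2021] medz 0.202 circ [ 0.5759 -0.214 ] 0.0279 366
lid [335 232  27   8  69] [ 0.5309 -0.0612  0.1914] medz 0.1915 circ [ 0.5303 -0.0607] 0.0325 66
lid [276 234  24  25 462] [0.5067 0.0837 0.2233] medz 0.2233 circ [0.5067 0.0836] 0.0273 402
lid [387 260  24  24 437] [ 0.4389 -0.1765  0.2026] medz 0.2025 circ [ 0.4391 -0.177 ] 0.0271 395
carrier [0.5767 0.0677] [0.1011 0.2478] 75.45761108398438 0.16670513651967517 2505
carrier [ 0.5088 -0.1975] [0.1018 0.2505] 75.02223205566406 0.14613408784519247 2478
scene
lid [325 173  26  31 688] [0.5085 0.0824 0.2246] medz 0.2246 circ [0.5085 0.0838] 0.0301 370
lid [367 211  29  33 795] [0.6474 0.0464 0.2243] medz 0.2243 circ [0.6458 0.0478] 0.0284 453
lid [286 228  28  17 121] [ 0.5318 -0.0618  0.1924] medz 0.1925 circ [ 0.5313 -0.0618] 0.0318 94
lid [211 232  30  27 614] [ 0.4415 -0.1766  0.2036] medz 0.2036 circ [ 0.4406 -0.1752] 0.0283 467
lid [248 278  30  30 714] [ 0.5804 -0.2132  0.2033] medz 0.2034 circ [ 0.5789 -0.2107] 0.0287 569
carrier [0.5763 0.0673] [0.1017 0.2532] 75.51038360595703 0.16782601245367967 2747
carrier [ 0.5077 -0.1931] [0.0986 0.2564] 75.63191223144531 0.14690174676861392 3333
```

```bash
cat >> h.py <<'E'
def Rt(yaw): 
    c,s=np.cos(yaw),np.sin(yaw);return np.array([[c,s,0],[s,-c,0],[0,0,-1]])
YAW=np.radians(165.2)
def go(x,y,z,yaw=YAW):
    o=get_obs();d=Rt(yaw).T@(np.array([x,y,z])-o['tool_pos'])
    print("t",round(o['t'],2),"at",o['tool_pos'].round(4),"rot",o['tool_rot'].round(4),"turn z deg",np.degrees(-(yaw-o['tool_rot'][2])).round(2),"tool shift mm",(d*1000).round(1),"F",o['contact_force'].round(2))
E
python3 -c "
from h import *
go(.44,-.1765,.32)"
```

```text
t 0.1 at [0.229  0.4998 0.2498] rot [-3.1404e+00 -3.0000e-04  2.7118e+00] turn z deg -9.82 tool shift mm [-376.7 -600.   -70.2] F [ 0.73  0.34 -0.34]
```

Request:
play_rows:
  plan: "0 0 -0.035 0 0 -9.8 0.0854;-0.029 -0.046 -0.015 0 0 0 0.0854;-0.029 -0.046 -0.01 0 0 0 0.0854;-0.029 -0.046 -0.01 0 0 0 0.0854;-0.029 -0.046 0 0 0 0 0.0854;-0.029 -0.046 0 0 0 0 0.0854;-0.029 -0.046 0 0 0 0 0.0854;-0.029 -0.046 0 0 0 0 0.0854;-0.029 -0.046 0 0 0 0 0.0854;-0.029 -0.046 0 0 0 0 0.0854;-0.029 -0.046 0 0 0 0 0.0854;-0.029 -0.046 0 0 0 0 0.0854"
  grip_force: 40

```text
t: 1.6
tool_pos: [0.4082, -0.0726, 0.3202]
tool_rot: [3.141, -0.0, 2.882]
contact_force: [0.2, 1.1, 0.3]
finger_gap: 1.001
grip_force: 0.0
```

```bash
python3 -c "
from h import *
go(.44,-.1765,.32)"
```

```text
t 1.6 at [ 0.4082 -0.0726  0.3202] rot [ 3.1414e+00 -2.0000e-04  2.8824e+00] turn z deg -0.05 tool shift mm [-57.3 -92.3   0.2] F [0.22 1.05 0.34]
```

Request:
play_rows:
  plan: "-0.029 -0.046 0 0 0 0 0.0854;-0.028 -0.046 0 0 0 0 0.0854;0 0 0 0 0 0 0.0854;0 0 0 0 0 0 0.0854"

```text
t: 2.1
tool_pos: [0.4394, -0.1739, 0.32]
tool_rot: [3.141, -0.001, 2.883]
contact_force: [0.7, 0.8, -0.7]
finger_gap: 1.001
grip_force: 0.0
```

Run:
```python
from h import *
go(.44,-.1765,.32)
c=camera_params("wrist");p,d=read_camera("wrist");cv2.imwrite("pics/w1.png",p[:,:,::-1])
W=cloud(p,d,c);print("cam",(-c['R'].T@c['t']).round(3))
for i,s,m in lids(W,d,.19,.235):
    P=W[m];q=cv2.minEnclosingCircle(P[:,:2].astype(np.float32))
    print(s,P.mean(0).round(4),np.median(P[:,2]).round(4),np.round(q[0],4),round(q[1],4))
```

```text
t 2.1 at [ 0.4394 -0.1739  0.32  ] rot [ 3.1410e+00 -9.0000e-04  2.8827e+00] turn z deg -0.03 tool shift mm [-1.2 -2.3  0. ] F [ 0.68  0.77 -0.65]
cam [ 0.366 -0.154  0.444]
[ 285  203   74   73 4218] [ 0.4377 -0.1759  0.2021] 0.2023 [ 0.4395 -0.1763] 0.0272
[626 216  14  50 449] [0.5048 0.0592 0.1951] 0.1946 [0.507  0.0669] 0.0212
[450 303  75   8 436] [ 0.5311 -0.0609  0.1914] 0.1913 [ 0.5295 -0.0603] 0.0311
[ 591  360   49   74 1989] [0.6291 0.0385 0.2113] 0.2132 [0.6453 0.0463] 0.0274
[ 291  368   63   47 2412] [ 0.5696 -0.2101  0.2012] 0.2023 [ 0.5771 -0.2122] 0.0271
```

View pics/w1.png

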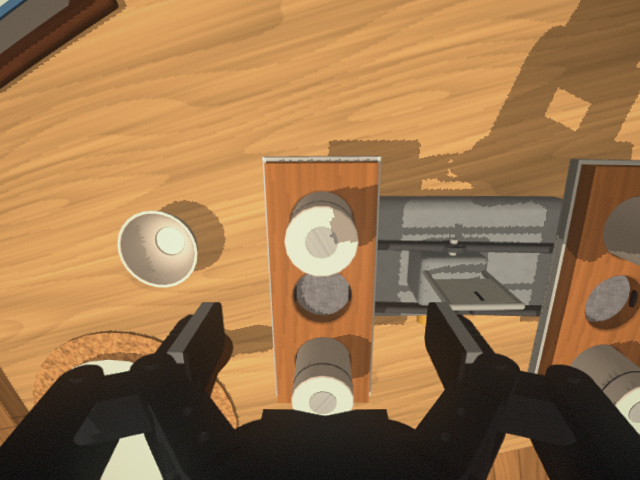

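The near right pot is at (321,240) in the wrist view, about (0.4395, -0.1763) in world coordinates, which agrees with the top camera. I'll descend on it.

Request:
play_rows:
  plan: "-0.001 -0.0024 0.03 0 0 0 0.0854;0 0 0.04 0 0 0 0.0854;0 0 0.04 0 0 0 0.0854;0 0 0.02 0 0 0 0.0854;0 0 0.011 0 0 0 0.0854;0 0 0 0 0 0 0.062;0 0 0 0 0 0 0.062;0 0 0 0 0 0 0.059;0 0 0 0 0 0 0.057"

```text
t: 3.28
tool_pos: [0.4401, -0.177, 0.1797]
tool_rot: [-3.141, 0.001, 2.883]
contact_force: [-0.4, 0.4, -0.1]
finger_gap: 0.666
grip_force: 0.0
```

Request:
play_rows:
  plan: "0 0 0 0 0 0 0.054;0 0 0 0 0 0 0.052;0 0 0 0 0 0 0.05"
  grip_force: 30

```text
t: 3.65
tool_pos: [0.4401, -0.1768, 0.1794]
tool_rot: [3.141, 0.0, 2.883]
contact_force: [1.5, 1.4, 1.8]
finger_gap: 0.628
grip_force: 31.2
```

Request:
play_rows:
  plan: "0 0 -0.003 0 0 0 0.05;0 0 -0.005 0 0 0 0.05;0 0 -0.005 0 0 0 0.05;0 0 -0.005 0 0 0 0.05;0 0 -0.005 0 0 0 0.05;0 0 -0.006 0 0 0 0.05;0 0 -0.008 0 0 0 0.05;0 0 -0.01 0 0 0 0.05;0 0 -0.01 0 0 0 0.05;0 0 -0.01 0 0 0 0.05;0 0 0 0 0 0 0.05;0 0 0 0 0 0 0.05"

```text
t: 5.15
tool_pos: [0.4399, -0.1768, 0.2461]
tool_rot: [3.141, -0.0, 2.883]
contact_force: [0.4, -1.1, -1.3]
finger_gap: 0.621
grip_force: 32.0
```

```bash
cat >> h.py <<'E'
def look(n,tag,lo=.185,hi=.26):
    c=camera_params(n);p,d=read_camera(n);cv2.imwrite(f"pics/{tag}.png",p[:,:,::-1]);W=cloud(p,d,c)
    hsv=cv2.cvtColor(p,cv2.COLOR_RGB2HSV)
    br=(hsv[...,1]>100)&(W[...,2]>.12)&(W[...,2]<.19)&(W[...,0]<.75)&(W[...,0]>.3)
    for s,m in(("L",br&(W[...,1]>-.03)),("R",br&(W[...,1]<-.1))):
        P=W[m]
        if len(P)>100: print(s,"carrier z",np.median(P[:,2]).round(4),np.round(cv2.minAreaRect(P[:,:2].astype(np.float32))[0],4),len(P))
    for i,s,m in lids(np.where((abs(W[...,1])<.3)[...,None]&(W[...,0]>.3)[...,None]&(W[...,0]<.75)[...,None],W,0),d,lo,hi):
        P=W[m];P=P[P[:,2]>np.percentile(P[:,2],90)-.006];q=cv2.minEnclosingCircle(P[:,:2].astype(np.float32))
        print("lid",s[:4],np.median(P[:,2]).round(4),np.round(q[0],4),round(q[1],4))
    return p,d,c,W
E
python3 - <<'E'
from h import *
F=[]
for i in range(3):
    look("top","t1") if i==0 else read_camera("top")
    o=get_obs();F.append(o['contact_force'])
print(o['finger_gap'],o['tool_pos'],np.array(F).round(2))
E
```

```text
L carrier z 0.1666 [0.5763 0.0683] 2504
R carrier z 0.1467 [ 0.5613 -0.2387] 1015
lid [291 177  23  26] 0.223 [0.6439 0.0476] 0.0273
lid [399 204  23  21] 0.2024 [ 0.5772 -0.2131] 0.0271
lid [335 232  27   8] 0.1919 [ 0.5306 -0.0607] 0.032
lid [276 234  24  25] 0.223 [0.5074 0.0839] 0.0272
lid [386 270  21  13] 0.255 [ 0.4245 -0.1641] 0.0228
0.6237338015252737 [ 0.43988774 -0.17683932  0.24599217] [[-0.45 -0.12 -1.04]
 [ 0.67 -0.43 -1.38]
 [-0.17  0.91 -0.93]]
```

The right carrier stays low with this pot lifted (0.1467), so the pot I'm holding is a light one. It goes into the left middle well.

Request:
play_rows:
  plan: "0 0 -0.022 0 0 0 0.05;0 0 -0.022 0 0 0 0.05;-0.0116 0.0449 0 0 0 0 0.05;-0.0116 0.0449 0 0 0 0 0.05;-0.0116 0.0449 0 0 0 0 0.05;-0.0116 0.0449 0 0 0 0 0.05;-0.0116 0.0449 0 0 0 0 0.05;-0.0116 0.0449 0 0 0 0 0.05;0 0 0 0 0 0 0.05;0 0 0 0 0 0 0.05"

```text
t: 6.55
tool_pos: [0.576, 0.0654, 0.29]
tool_rot: [-3.141, -0.001, 2.883]
contact_force: [-0.5, -0.6, 0.3]
finger_gap: 0.62
grip_force: 32.2
```

Run:
```python
from h import *
go(.5762,.0657,.29)
look("wrist","w2",.19,.24)
look("scene","s2",.19,.24)
go(.5762,.0657,.29)
```

```text
t 6.55 at [0.576  0.0654 0.29  ] rot [-3.1411e+00 -8.0000e-04  2.8829e+00] turn z deg -0.02 tool shift mm [-0.1  0.4 -0. ] F [-0.5  -0.61  0.34]
L carrier z 0.1669 [0.5405 0.0756] 16662
R carrier z 0.1464 [ 0.5127 -0.1772] 14278
lid [275  88 102 104] 0.223 [0.5076 0.084 ] 0.0273
lid [ 81 230  94   8] 0.1915 [ 0.5315 -0.061 ] 0.0326
lid [  0 318  17  51] 0.1996 [ 0.5887 -0.1941] 0.0168
L carrier z 0.1677 [0.5064 0.7632] 4165
R carrier z 0.1473 [ 0.5149 -0.2639] 4505
lid [325 173  23  29] 0.2247 [0.5049 0.0805] 0.0286
lid [367 211  29  32] 0.2244 [0.6472 0.0476] 0.0287
lid [286 228  28  16] 0.1927 [ 0.5328 -0.0634] 0.0319
lid [248 278  30  28] 0.2036 [ 0.5796 -0.2123] 0.028
t 6.65 at [0.5759 0.0648 0.2904] rot [-3.1414e+00 -1.0000e-04  2.8816e+00] turn z deg -0.09 tool shift mm [-0.   0.9  0.4] F [-0.72  0.94 -0.9 ]
```

View pics/w2.png

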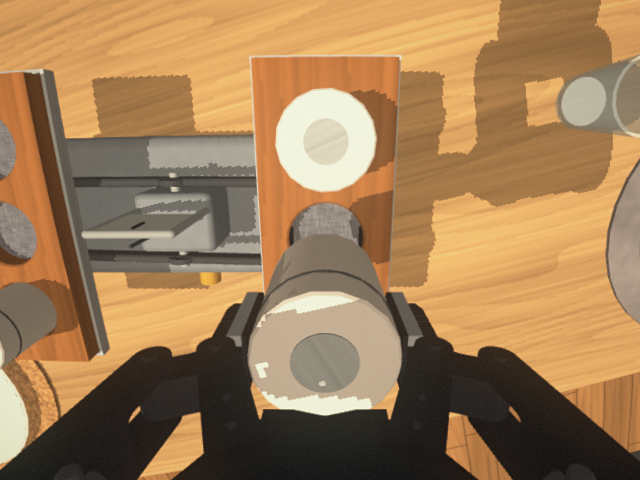

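The left middle well is at (327,222), just behind the held pot, and it is centred to within 1 mm. I'll descend and feel the pot in.

Request:
play_rows:
  plan: "-0.0002 0.0006 0.02 0 0 0 0.05;0 0 0.03 0 0 0 0.05;0 0 0.015 0 0 0 0.05;0 0 0.004 0 0 0 0.05;0 0 0.004 0 0 0 0.05;0 0 0.004 0 0 0 0.05;0 0 0 0 0 0 0.05"

```text
t: 7.52
tool_pos: [0.5766, 0.0663, 0.2134]
tool_rot: [3.142, 0.0, 2.883]
contact_force: [-0.6, 0.0, -0.9]
finger_gap: 0.622
grip_force: 32.1
```

```bash
python3 -c "
from h import *
look('top','t3')
go(.576,.0657,.21)"
```

```text
L carrier z 0.1661 [0.5791 0.0663] 134
R carrier z 0.1464 [ 0.5149 -0.2623] 2891
lid [399 204  23  23] 0.2022 [ 0.5765 -0.2138] 0.0274
lid [335 232  27   8] 0.1913 [ 0.5294 -0.0606] 0.0323
t 7.58 at [0.5766 0.0663 0.2135] rot [3.1415e+00 3.0000e-04 2.8829e+00] turn z deg -0.02 tool shift mm [ 0.5 -0.7  3.5] F [ 0.68 -0.53 -1.03]
```

Request:
play_rows:
  plan: "0.0003 -0.0005 0.002 0 0 0 0.05;0 0 0.003 0 0 0 0.05;0 0 0.003 0 0 0 0.05;0 0 0 0 0 0 0.05"

```text
t: 8.07
tool_pos: [0.5763, 0.0659, 0.2051]
tool_rot: [3.141, 0.0, 2.883]
contact_force: [2.6, 0.3, -0.4]
finger_gap: 0.62
grip_force: 32.1
```

Request:
play_rows:
  plan: "0 0 0.003 0 0 0 0.05;0 0 0.003 0 0 0 0.05;0 0 0.003 0 0 0 0.05;0 0 0.003 0 0 0 0.05;0 0 0 0 0 0 0.05"

```text
t: 8.7
tool_pos: [0.5763, 0.066, 0.193]
tool_rot: [3.141, 0.0, 2.883]
contact_force: [4.3, 3.8, 1.6]
finger_gap: 0.621
grip_force: 32.2
```

```bash
python3 -c "
from h import *
look('scene','s3')
go(.576,.0657,.21)"
```

```text
L carrier z 0.1554 [0.505  0.7632] 3712
R carrier z 0.1595 [ 0.5157 -0.2644] 4563
lid [325 176  70  68] 0.2513 [0.5785 0.0656] 0.0654
lid [286 228  28  17] 0.1924 [ 0.5297 -0.0617] 0.0316
lid [247 273  31  35] 0.2164 [ 0.5794 -0.2118] 0.0286
t 8.75 at [0.5763 0.066  0.1931] rot [3.1411e+00 2.0000e-04 2.8829e+00] turn z deg -0.02 tool shift mm [  0.2  -0.4 -16.9] F [ 3.7   3.89 -0.25]
```

Side force of about 4 N in +x and +y means the pot sits slightly short on that side. I'll shift it by under 1 mm and re-read.

Request:
play_rows:
  plan: "-0.0004 0.0007 0 0 0 0 0.05;0 0 0 0 0 0 0.05;0 0 0.002 0 0 0 0.05;0 0 0 0 0 0 0.05"

```text
t: 9.25
tool_pos: [0.5765, 0.0663, 0.191]
tool_rot: [-3.141, -0.001, 2.883]
contact_force: [2.2, 0.8, 0.9]
finger_gap: 0.623
grip_force: 32.2
```

```bash
python3 -c "
from h import *
look('scene','s4')
go(.576,.0657,.21)"
```

```text
L carrier z 0.1539 [0.5061 0.7686] 3750
R carrier z 0.1611 [ 0.5142 -0.2641] 4575
lid [325 177  70  67] 0.2509 [0.5773 0.066 ] 0.0648
lid [286 228  28  17] 0.1922 [ 0.5311 -0.0617] 0.0322
lid [247 272  31  36] 0.218 [ 0.5796 -0.2119] 0.0281
t 9.3 at [0.5766 0.0663 0.1911] rot [-3.1413e+00 -5.0000e-04  2.8828e+00] turn z deg -0.03 tool shift mm [  0.4  -0.7 -18.9] F [ 1.39  0.28 -0.22]
```

Request:
play_rows:
  plan: "-0.0003 0.0001 0.002 0 0 0 0.05;0 0 0.002 0 0 0 0.05;0 0 0.002 0 0 0 0.05;0 0 0 0 0 0 0.05"

```text
t: 9.8
tool_pos: [0.5769, 0.0664, 0.185]
tool_rot: [-3.141, -0.0, 2.883]
contact_force: [0.6, 0.5, 0.6]
finger_gap: 0.618
grip_force: 32.3
```

Request:
play_rows:
  plan: "0 0 0.0015 0 0 0 0.05;0 0 0.0015 0 0 0 0.05;0 0 0 0 0 0 0.05"

```text
t: 10.18
tool_pos: [0.577, 0.0664, 0.1831]
tool_rot: [-3.142, 0.001, 2.883]
contact_force: [-2.2, -1.3, 7.6]
finger_gap: 0.624
grip_force: 32.9
```

```bash
python3 -c "
from h import *
look('scene','s5')
go(.576,.0657,.21)"
```

```text
L carrier z 0.1514 [0.5072 0.7637] 3654
R carrier z 0.1623 [ 0.5157 -0.2644] 4565
lid [325 177  65  47] 0.2526 [0.5786 0.0666] 0.0669
lid [367 217  28  28] 0.207 [0.647  0.0485] 0.0279
lid [286 228  28  17] 0.192 [ 0.5311 -0.0616] 0.0316
lid [247 272  31  36] 0.2192 [ 0.5788 -0.2121] 0.0284
t 10.22 at [0.577  0.0664 0.1832] rot [-3.1416e+00  8.0000e-04  2.8828e+00] turn z deg -0.03 tool shift mm [  0.8  -0.9 -26.8] F [-3.23 -0.16  8.01]
```

Request:
play_rows:
  plan: "0.0004 0 -0.0008 0 0 0 0.05;0 0 0 0 0 0 0.056;0 0 0 0 0 0 0.062;0 0 0 0 0 0 0.074;0 0 0 0 0 0 0.08;0 0 0 0 0 0 0.08"

```text
t: 10.98
tool_pos: [0.5766, 0.0665, 0.1831]
tool_rot: [-3.142, -0.0, 2.883]
contact_force: [0.1, 0.1, -0.3]
finger_gap: 0.937
grip_force: 0.0
```

Request:
play_rows:
  plan: "0 0 -0.02 0 0 0 0.08;0 0 -0.04 0 0 0 0.08;0 0 -0.045 0 0 0 0.08;0.03 0 -0.03 0 0 0 0.0854;0.04 0 0 0 0 0 0.0854;0.04 0 0 0 0 0 0.0854;0 0 0 0 0 0 0.0854;0 0 0 0 0 0 0.0854"

```text
t: 11.98
tool_pos: [0.4709, 0.0945, 0.3183]
tool_rot: [3.142, 0.001, 2.883]
contact_force: [-0.2, -0.5, 0.3]
finger_gap: 0.999
grip_force: 0.0
```

```bash
python3 -c "
from h import *
p,d,c,W=look('top','t6')
look('scene','s6')
look('wrist','w6')
go(.576,.0657,.21)"
```

```text
L carrier z 0.1564 [0.5774 0.0676] 1242
R carrier z 0.156 [ 0.5148 -0.2629] 2945
lid [291 179  22  24] 0.213 [0.6432 0.0477] 0.0277
lid [399 203  24  24] 0.2124 [ 0.5762 -0.214 ] 0.0274
lid [335 232  27   8] 0.1915 [ 0.5304 -0.0607] 0.0325
L carrier z 0.1582 [0.5074 0.7623] 3735
R carrier z 0.1569 [ 0.516  -0.2643] 4555
lid [325 177  70  67] 0.2143 [0.5783 0.0709] 0.0992
lid [286 228  28  17] 0.1922 [ 0.5314 -0.0617] 0.0329
lid [247 274  31  34] 0.2134 [ 0.5797 -0.2115] 0.0279
L carrier z 0.1568 [0.5622 0.0707] 11149
R carrier z 0.1562 [ 0.4847 -0.1864] 12961
lid [288 248  74  80] 0.2129 [0.5073 0.0846] 0.0274
lid [291 329  69  86] 0.213 [0.5763 0.0668] 0.0277
lid [128 341  34  10] 0.1912 [ 0.5248 -0.0783] 0.015
lid [  0 393  43  49] 0.2126 [ 0.5668 -0.219 ] 0.0232
t 12.12 at [0.4711 0.0943 0.3178] rot [-3.1414e+00 -4.0000e-04  2.8823e+00] turn z deg -0.06 tool shift mm [-108.7   -0.9  107.8] F [-0.07  0.77 -0.76]
```

Request:
play_rows:
  plan: "0 0 -0.02 0 0 0 0.0854;0 0 0 0 0 0 0.0854;0 0 0 0 0 0 0.0854;0 0 0 0 0 0 0.0854;0 0 0 0 0 0 0.0854;0 0 0 0 0 0 0.0854;0 0 0 0 0 0 0.0854;0 0 0 0 0 0 0.0854"

```text
t: 13.12
tool_pos: [0.4703, 0.0947, 0.3381]
tool_rot: [-3.142, -0.0, 2.883]
contact_force: [0.1, 0.3, -0.3]
finger_gap: 1.002
grip_force: 0.0
```

```bash
python3 -c "
from h import *
look('wrist','w7');look('top','t7')"
```

```text
L carrier z 0.157 [0.5698 0.0686] 10554
R carrier z 0.1562 [ 0.5311 -0.2224] 13847
lid [290 241  69  75] 0.213 [0.5073 0.0848] 0.0274
lid [293 317  64  98] 0.2131 [0.5927 0.0618] 0.0444
lid [140 330  31   9] 0.1914 [ 0.5263 -0.0796] 0.0138
lid [ 16 380  40  44] 0.2123 [ 0.5646 -0.2201] 0.0213
L carrier z 0.1568 [0.5769 0.0678] 1239
R carrier z 0.156 [ 0.5149 -0.2629] 2926
lid [291 179  22  24] 0.213 [0.6438 0.048 ] 0.0276
lid [399 203  24  24] 0.2121 [ 0.5763 -0.2134] 0.0273
lid [335 232  27   8] 0.1907 [ 0.5305 -0.0607] 0.0325
```

View pics/w7.png

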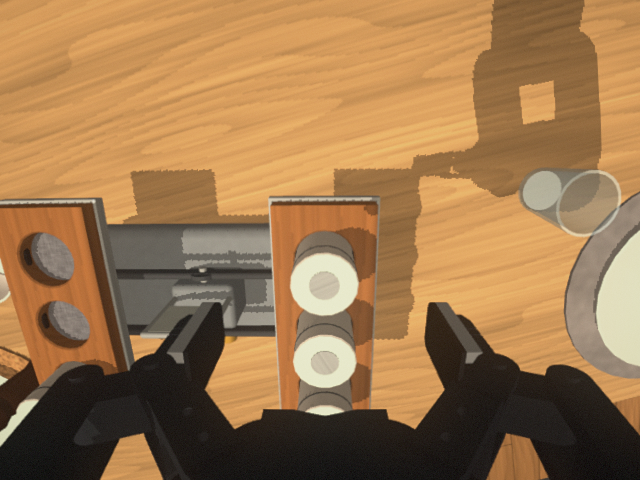

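Three pots stand in the left carrier (lids at about (324,285), (324,360) and (324,410)), all with lids at the same height. The full pot is alone on the right, and the carriers are level within 1 mm.

```bash
python3 -c "
from rig import *
print(close_job())"
```

```text
the job is handed in; nothing more can be done
None
```

The job is handed in: one light pot moved from the right carrier to the left middle well, so the three light pots now balance the full one, the carriers are level within about 1 mm, every pot's lid height shows it fully home, and the arm never went near the pepper mill, tumbler or bowl.

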